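Zero the gem scale under a keyed pair of nail-art trays

ROBOT

A 7-joint arm with a two-finger parallel gripper is mounted at the origin on the work surface. World frame = base frame: x ahead of the robot, y to its left, z up, the work surface at z = 0. Lengths are in m, angles in rad, forces in N, time in s.
With the tool pointing down it reaches from about 0.425 to 0.925 m from the base axis. Payload 6.8 kg.
Tool frame: the origin (TCP) lies at the very end of the fingers, on their centre line; the grasp point (between the pads) lies 19 mm behind it (r.tcp_to_grasp is the distance from the TCP to the grasp point, in m); z points along the fingers, y is the line along which they close (so a half turn about z gives the same grasp; the last joint's range is limited). The gripper opens to 85 mm and grips with 20 to 120 N. Pads are 22 mm wide; open, the fingers measure 114 mm over their backs; the gripper's body (76 mm by 85 mm) begins 54 mm behind the grasp point. The pads swing forward as they close: fully open they stand 13 mm farther back than shut.
Start: joints at [1.023, 0.477, 0.022, 1.555, -0.011, 1.109, -0.083], TCP at [0.287, -0.611, 0.231] pointing down, gripper open.
Joint ranges: [-2.96, 2.96], [-0.34, 2.1], [-1.41, 1.46], [0.24, 2.44], [-1.37, 4.51], [0.17, 1.92], [-2.96, 2.96]. Speed limits (rad/s): [2.39, 2.39, 3.14, 3.14, 3.14, 3.14, 3.14].

INTERFACE

Orientations are given as a rotation vector (axis times angle).
In Python, from bench import r gives the robot as it stands.
- The arm moves only by the tool step_arm, never from a script. Its argument "moves" is a list of rows, each a list of 7 numbers: the shift along the tool's x, y, z in mm, then the turn, a rotation vector about the tool's x, y, z in rad, then the finger opening in mm, from 0 to 85.4. A call has 1 to 8 rows; each row is the pose to reach, as a shift and turn from the pose commanded when the call began, along the tool's axes at that moment; what a row does not reach only later rows make up. A row lasts 1/10 s, in which the tool goes at most 50 mm and 8.59 degrees, less where a joint would pass 70% of its speed; a pose out of reach is approached as far as the arm can. A call with a gripper value outside its range is refused whole. The fingers move at their own pace and stop on an object; "grip_force" is the grip in N (left out, the last holds). Time passes only in rows, so rows that repeat a pose let the fingers close. It gives the time, the measured TCP pose, the force, the opening and the grip force at its end, in the units of the state.
- r.get_obs(): the state, without advancing time (a new reading comes with each control period).
- r.grab_frame(name): name is "side" or "top"; returns a dict with "image" (480x640x3 uint8, red, green, blue), "depth" (480x640 float32, m along the optical axis (not along the pixel's ray), 0 where there is no reading), "mtx" (3x3 intrinsics, pixels), "rvec" (rotation vector, rad) and "tvec" (3), from world to camera coordinates, as OpenCV has them. Camera axes: x right, y down, z forward; pixel columns grow to the right and rows downward; lengths in m; the calibration is good to about 2 mm. A picture is of the moment at which its call begins.
- r.hand_in(): hands the job in; it is judged then, once.
The state is a dict: "clock": time; "joints": joint angles; "qvel": joint speeds; "tau": joint torques, N m; "tcp_pos": TCP position; "orientation": TCP orientation; "contact_force": force on the tool from outside, world axes, zero at the start; "moment": the same for the moment, N m; "grip_width": finger opening in m; "gripper_force": force on a finger pad.
Only numpy, scipy, OpenCV 4.12 (cv2) and the standard library are available. Lean on these libraries where they do the work, as an engineer would, in place of code of your own. Each camera call takes 0.05 s, during which the arm holds its last target. There are 200 camera calls.

TASK

Clear the pigment jar off the scale and stand it on the cork coaster with no edge overhanging, then set the pink tray centred and square on the scale's steel pan so that nothing overhangs, and stack the lilac tray on it with its notch over the pink tray's key so that it sits flush and lined up. When the stack stands free, press the red zero button fully down and let go. Set things down rather than dropping them, and leave the polish bottle, the swab pot and the white dish where they are.

Things in the scene. Friction and masses are not known exactly. Their poses are not given: they have to be found in the camera images.
- scale: Black digital scale, 220 x 140 mm, body top 30 mm above the desk, fixed to the desk. Origin: centre of its footprint at desk level; x along its 220 mm length, pointing from the button end to the pan end (roughly away from the robot), z up.
- pan (a point): Centre of the top face of the scale's steel pan: a flat raised plate 104 mm (along x) by 76 mm (along y), 4 mm thick, its top 42 mm above the desk. Axes as scale; it lies at x +25 mm from the scale's origin. The pan does not sink or tilt.
- zero (a joint): Travel of the red zero button: 0 up, 0.006 m fully down; sprung, fully down takes about 4 N, comes back up when released.
- zero_top (a point): Centre of the top of the red round button (24 mm across) on the scale, 85 mm from the scale's origin towards its -x end, in a grey round housing; 52 mm above the desk when up; pressed straight down.
- tray_low: Pink open tray, 84 mm (x) x 56 mm (y) x 26 mm high, about 80 g, with sample nails stuck inside; goes below. Origin: centre of its underside, z up. Side walls are plain, flat, 3 mm thick and 26 mm high. The +x end wall is 12 mm thick; on top of it, in the middle of the width, stands the key: a white half-round rib 12 mm wide, 8 mm long along x (x = 33 to 41 mm), rising 6 mm above the rim. Under the same end is a notch like the lilac tray's.
- tray_top: Lilac open tray, about 80 g, same shape and size and origin as the pink one, yellow key on the top of its +x end. Under its +x end, in the middle, is a notch 16 mm wide, 8 mm high and 12 mm deep, open to the end face and underneath, which goes over the pink tray's key: stacked with both +x ends together it rests flat on the pink rim with its underside 26 mm above the pink tray's underside; turned the other way it rides on the key, tilted.
- jar: Blue pigment jar with a white lid, closed, round, 45 mm across, 44 mm high, about 90 g; starts on the scale pan. Origin: centre of its underside, z up.
- coaster: Round cork coaster, 66 mm across, 6 mm thick, fixed to the desk. Origin: centre of its underside on the desk.
- polish: Bystander: red polish bottle with black cap, 32 mm across, 76 mm high, loose. Origin: centre of its underside.
- swabs: Bystander: pale pot of cotton swabs, 60 mm across, 78 mm high with the swabs, loose. Origin: centre of its underside.
- dish: Bystander: small white dish, 56 mm across, 24 mm high, loose. Origin: centre of its underside.

How it is judged:
On the way, in this order (a step that is already met when the one before it is completed fails the run):
1. The jar stands on the coaster, released (horizontal distance between jar and coaster below 0.011 m and z of jar in the frame of coaster between 0.004 and 0.008 m and angle between jar's own z axis and vertical below 0.08 rad and contact force between jar and the fingers below 0.1 N), for 0.2 s.
2. The pink tray lies centred and square on the pan, released (x of tray_low in the frame of pan between -0.008 and 0.008 m and y of tray_low in the frame of pan between -0.007 and 0.007 m and z of tray_low in the frame of pan between -0.002 and 0.002 m and angle between the x axis of tray_low and the x axis of pan, either way round below 0.07 rad and angle between tray_low's own z axis and vertical below 0.04 rad and contact force between tray_low and the fingers below 0.1 N), for 0.2 s.
3. The lilac tray sits keyed and flush on the pink tray on the pan, released (all of step 2 and x of tray_top in the frame of tray_low between -0.005 and 0.005 m and y of tray_top in the frame of tray_low between -0.004 and 0.004 m and z of tray_top in the frame of tray_low between 0.0245 and 0.0275 m and angle between the x axis of tray_top and the x axis of tray_low, either way round below 0.1 rad and angle between tray_top's own z axis and vertical below 0.04 rad and contact force between tray_top and the fingers below 0.1 N), for 0.2 s.
4. The zero button is pressed fully down with the stack on the pan (all of step 3 and value of joint zero above 0.0045 m), for 0.04 s.
At the end, for the whole second after the job is handed in: Jar upright on the coaster, within 11 mm of its centre; pink tray flat on the pan within 8 mm (x), 7 mm (y), 0.07 rad; lilac tray flush on it (26 +-1.5 mm above), within 5 mm (x), 4 mm (y), 0.1 rad; button up; all at rest; bystanders within 15 mm of their starts (horizontal distance between jar and coaster below 0.011 m and z of jar in the frame of coaster between 0.004 and 0.008 m and angle between jar's own z axis and vertical below 0.08 rad and x of tray_low in the frame of pan between -0.008 and 0.008 m and y of tray_low in the frame of pan between -0.007 and 0.007 m and z of tray_low in the frame of pan between -0.002 and 0.002 m and angle between the x axis of tray_low and the x axis of pan, either way round below 0.07 rad and angle between each of tray_low, tray_top's own z axis and vertical below 0.04 rad and x of tray_top in the frame of tray_low between -0.005 and 0.005 m and y of tray_top in the frame of tray_low between -0.004 and 0.004 m and z of tray_top in the frame of tray_low between 0.0245 and 0.0275 m and angle between the x axis of tray_top and the x axis of tray_low, either way round below 0.1 rad and value of joint zero below 0.0015 m and linear speed of each of jar, tray_low, tray_top below 0.02 m/s and distance of each of polish, swabs, dish from where it was at the start of the episode below 0.015 m); the robot touches nothing.
It fails at once if The polish bottle, swab pot or dish is moved more than 15 mm (distance of any of polish, swabs, dish from where it was at the start of the episode above 0.015 m).
It fails at once if The jar is dropped onto the coaster (horizontal distance between jar and coaster below 0.06 m and contact force between jar and the fingers below 0.1 N and linear speed of jar above 0.5 m/s).
It fails at once if The pink tray is dropped onto the pan (horizontal distance between tray_low and pan below 0.06 m and contact force between tray_low and the fingers below 0.1 N and linear speed of tray_low above 0.5 m/s).
It fails at once if The lilac tray is dropped onto the pink tray (horizontal distance between tray_top and tray_low below 0.06 m and contact force between tray_top and the fingers below 0.1 N and linear speed of tray_top above 0.5 m/s).
It also fails if it takes over 72 s, if anything falls off the work surface, if the arm or the gripper's body presses on something with over 40 N, if the wrist force passes 120 N, or if a joint passes its speed limit or range.

## Working session

There is one attempt and no reset: what is moved stays moved. The work goes in short steps, Python scripts to look and compute and a tool call to move; the robot and the scene stay as the last step left them, time stands still between calls to the robot, and variables do not carry over. Pictures are saved under pics/ and viewed, at most 10 in all, crops included, and the job is handed in when it is done.

Besides the shell and the picture viewer there is one more tool, called after "Emit:" by a JSON object that holds its "api" and its "payload", one argument or row to a line. step_arm: Moves the arm, as the interface text tells. Its arguments: {"type":"object","properties":{"moves":{"type":"array","items":{"type":"array","items":{"type":"number"}}},"grip_force":{"type":"number"}},"required":["moves"]}

```bash
mkdir -p pics
cat > h.py <<'E'
import numpy as np,cv2
from bench import r
def grab(n):
    f=r.grab_frame(n); R=cv2.Rodrigues(np.array(f['rvec'],float))[0]; f['R']=R; f['t']=np.array(f['tvec'],float).ravel(); f['C']=-R.T@f['t']; return f
def plane(f,uv,z):
    uv=np.atleast_2d(np.array(uv,float)); d=np.c_[uv,np.ones(len(uv))]@np.linalg.inv(f['mtx']).T@f['R']
    return f['C']+d*((z-f['C'][2])/d[:,2])[:,None]
def cloud(f):
    v,u=np.mgrid[:480,:640]; d=np.stack([u,v,np.ones_like(u)],-1)@np.linalg.inv(f['mtx']).T
    return (d*f['depth'][...,None]-f['t'])@f['R']
def save(f,n): cv2.imwrite('pics/'+n,cv2.cvtColor(f['image'],cv2.COLOR_RGB2BGR))
E
python3 - <<'E'
from h import *
for n in('top','side'):
    f=grab(n); save(f,n+'0.png'); print(n,f['C'],f['R'][2],f['mtx'][0,0])
o=r.get_obs();print(o['clock'],o['tcp_pos'],o['orientation'],o['grip_width'])
print(cv2.Rodrigues(np.array(o['orientation']))[0])
E
```

```text
top [0.51312588 0.00606505 1.0085062 ] [ 0.06989006 -0.01145813 -0.99748889] 461.70252183426436
side [0.32522262 1.01070655 0.64205604] [ 0.21603634 -0.85078146 -0.47906076] 538.7650051275656
0.1 [ 0.28715891 -0.61028264  0.23039867] [-3.06436033e+00 -6.84953672e-01  7.61087103e-04] 0.08567560196159928
[[ 9.04830182e-01  4.25771840e-01 -8.25161075e-04]
 [ 4.25772623e-01 -9.04828998e-01  1.46932235e-03]
 [-1.21033588e-04 -1.68081821e-03 -9.99998580e-01]]
```

View pics/top0.png

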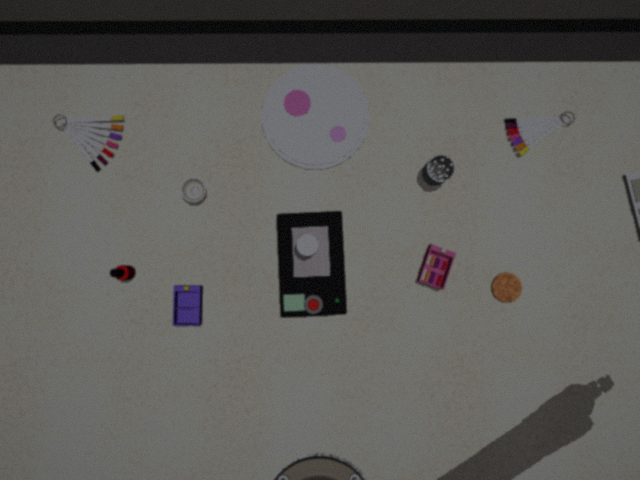

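View pics/side0.png

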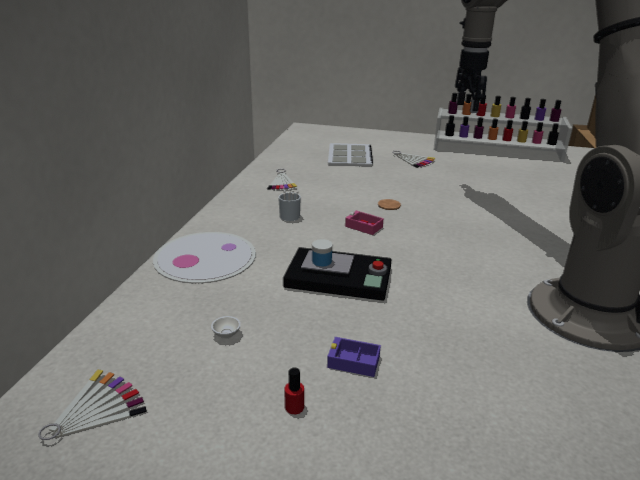

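Top view: scale near (312,263), jar lid (307,244), pink tray (437,267) with its key end up, lilac tray (188,305) with yellow key at the top, coaster (506,288), red polish (123,272), dish (194,191), swabs (438,170). The side view agrees with this, and the arm is clear of the scene.

```bash
cat > m.py <<'E'
from h import *
def comp(mask,near,rad=60):
    n,l,s,c=cv2.connectedComponentsWithStats(mask.astype(np.uint8))
    v=[i for i in range(1,n) if np.hypot(*(c[i]-near))<rad and s[i,4]>15]
    i=max(v,key=lambda i:s[i,4]); return l==i
def rect(f,m,z,lx):
    cs=max(cv2.findContours(m.astype(np.uint8),0,2)[0],key=len)[:,0]
    p=plane(f,cs,z)[:,:2]; (c,wh,a)=cv2.minAreaRect((p*1000).astype(np.float32)); 
    if wh[0]<wh[1]: a+=90
    a=(a+90)%180-90
    return np.round(c,1),np.round(sorted(wh),1),round(a,1)
E
python3 - <<'E'
from m import *
f=grab('top'); I=f['image'].astype(int); hsv=cv2.cvtColor(f['image'],cv2.COLOR_RGB2HSV); H,S,V=[hsv[...,i].astype(int) for i in range(3)]
P=cloud(f)
def tell(n,m,z,l=0):
    print(n,m.sum(),'rect',rect(f,m,z,l),'zmed',np.round(np.median(P[m][:,2]),4),'zmax',np.round(np.percentile(P[m][:,2],95),4),'hue',np.median(H[m]))
tell('scale',comp((V<60),(312,263),40),.03)
jar=comp((P[...,2]>.075),(307,244),20); tell('jar',jar,.086)
pan=comp((S<60)&(V>80)&(P[...,2]>.03)&(P[...,2]<.06),(311,252),30); tell('pan',pan,.042)
red=comp((S>120)&((H<8)|(H>172)),(314,305),12); tell('btn',red,.052)
tray=comp((S>90)&((H>150)|(H<8)),(437,267),25); tell('pink',tray,.026)
tray=comp((S>90)&(H>110)&(H<150),(188,305),25); tell('lilac',tray,.026)
yel=comp((S>110)&(H>18)&(H<38),(187,288),12); tell('yellow',yel,.032)
tell('coaster',comp((S>90)&(H<20),(506,288),20),.006)
for n,c,z in(('dish',(194,191),.024),('polish',(123,272),.076),('swabs',(438,170),.07)):
    tell(n,comp(P[...,2]>.012,c,25),z)
for n,(u,v,R) in dict(pink=(437,267,34),lilac=(188,305,34)).items():
    m=np.zeros((480,640),bool);m[v-R:v+R,u-R:u+R]=1; m&=P[...,2]>.012; tell(n+'D',m,.026)
f2=cv2.resize(f['image'][200:330,400:540],None,fx=4,fy=4,interpolation=2); cv2.imwrite('pics/crop.png',f2[...,::-1])
E
```

```text
scale 4398 rect (array([522.3,  11.2]), array([139. , 219.1]), 2.1) zmed 0.0301 zmax 0.0335 hue 100.0
jar 385 rect (array([559.7,  17.3]), array([42., 42.]), -0.5) zmed 0.0862 zmax 0.0889 hue 114.0
pan 1224 rect (array([547.7,  11.3]), array([ 74.2, 102.2]), 2.2) zmed 0.0421 zmax 0.0449 hue 150.0
btn 103 rect (array([437.9,   7.4]), array([20.6, 22.4]), -0.6) zmed 0.052 zmax 0.0548 hue 1.0
pink 870 rect (array([ 512.9, -254.8]), array([59. , 83.5]), -20.3) zmed 0.0086 zmax 0.0278 hue 165.0
lilac 1063 rect (array([436.7, 272.7]), array([58.2, 81.4]), -0.7) zmed 0.0049 zmax 0.0277 hue 127.0
yellow 16 rect (array([474.5, 273.4]), array([6.3, 8.4]), 89.4) zmed 0.0316 zmax 0.0343 hue 26.0
coaster 690 rect (array([ 466.5, -411.5]), array([61. , 62.8]), -2.1) zmed 0.0064 zmax 0.0098 hue 13.0
dish 325 rect (array([684.4, 261.8]), array([52. , 53.6]), 89.5) zmed 0.0206 zmax 0.0262 hue 25.0
polish 288 rect (array([507.6, 390.5]), array([30. , 46.1]), 89.4) zmed 0.0428 zmax 0.0776 hue 68.0
swabs 632 rect (array([ 713.8, -253.8]), array([58.3, 70.3]), -64.0) zmed 0.0491 zmax 0.0768 hue 98.0
pinkD 433 rect (array([ 513.2, -256.2]), array([59. , 84.6]), -20.1) zmed 0.0256 zmax 0.0325 hue 165.0
lilacD 470 rect (array([437.8, 273.7]), array([61.3, 83.5]), -0.6) zmed 0.0249 zmax 0.0327 hue 127.0
```

View pics/crop.png

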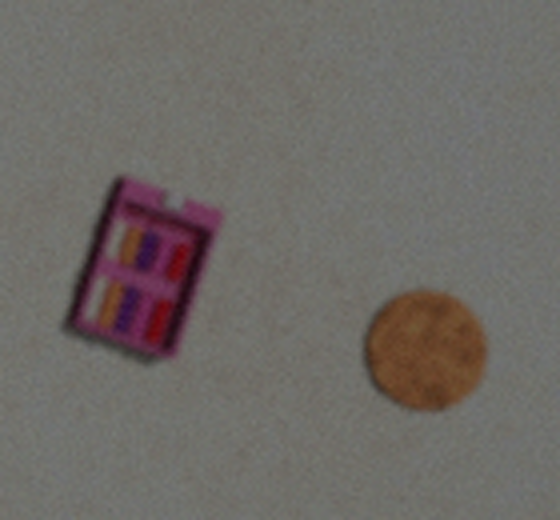

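The crop shows the pink tray's white key at its far (+x) end, near crop (172,200), with the coaster at (425,350). All sizes match the ones given. I'll move over the jar.

```bash
cat > go.py <<'E'
import sys
from h import *
# go.py x y z(mm) yaw(deg): print tool-frame shift/turn for that tool-down pose
def rel(x,y,z,w):
    o=r.get_obs(); R0=cv2.Rodrigues(np.array(o['orientation'],float))[0]; a=np.deg2rad(w)
    R1=np.array([[np.cos(a),np.sin(a),0],[np.sin(a),-np.cos(a),0],[0,0,-1.]])
    d=R0.T@(np.array([x,y,z])-np.array(o['tcp_pos'])*1000)
    print(np.round(d,1),np.round(cv2.Rodrigues(R0.T@R1)[0].ravel(),3),'t',round(o['clock'],2),'tcp',np.round(np.array(o['tcp_pos'])*1000,1),'w',round(o['grip_width']*1000,1),'gf',round(float(np.max(o['gripper_force'])),1),'F',np.round(o['contact_force'],1))
if __name__=='__main__':
    a=list(map(float,sys.argv[1:]))
    for i in range(0,len(a),4): rel(*a[i:i+4])
E
python3 go.py 560 17 200 2 560 17 50 2
```

```text
[ 513.9 -451.5   31.1] [-0.001  0.     0.405] t 0.15 tcp [ 287.2 -610.4  230.6] w 85.7 gf 0.0 F [ 0.2 -0.2  0. ]
[ 513.9 -451.3  181.1] [-0.001  0.     0.405] t 0.15 tcp [ 287.2 -610.4  230.6] w 85.7 gf 0.0 F [ 0.2 -0.2  0. ]
```

Emit:
{"api": "step_arm", "payload": {
  "moves": [
    [514,-451,31,0,0,0.405,85],
    [514,-451,31,0,0,0.405,85],
    [514,-451,31,0,0,0.405,85],
    [514,-451,31,0,0,0.405,85],
    [514,-451,31,0,0,0.405,85],
    [514,-451,31,0,0,0.405,85],
    [514,-451,31,0,0,0.405,85],
    [514,-451,31,0,0,0.405,85]
  ],
  "grip_force": 40
}}

```text
clock: 0.95
tcp_pos: [0.4473, -0.2425, 0.2131]
orientation: [3.141, 0.055, 0.0]
contact_force: [1.4, 0.3, -0.1]
grip_width: 0.0849
gripper_force: 0.0
```

```bash
python3 go.py 560 17 180 2
```

```text
[ 121.6 -255.4   33.1] [ 0. -0. -0.] t 0.95 tcp [ 447.3 -242.5  213.1] w 84.9 gf 0.0 F [ 1.4  0.3 -0.1]
```

Emit:
{"api": "step_arm", "payload": {
  "moves": [
    [122,-255,33,0,0,0,85],
    [122,-255,33,0,0,0,85],
    [122,-255,33,0,0,0,85],
    [122,-255,33,0,0,0,85],
    [122,-255,33,0,0,0,85],
    [122,-255,33,0,0,0,85],
    [122,-255,33,0,0,0,85],
    [122,-255,33,0,0,0,85]
  ]
}}

```text
clock: 1.75
tcp_pos: [0.5598, 0.0153, 0.1797]
orientation: [3.141, 0.058, -0.002]
contact_force: [-0.2, -0.9, -0.1]
grip_width: 0.085
gripper_force: 0.0
```

```bash
python3 go.py 560 17 51 2
python3 - <<'E'
from m import *
f=grab('side');save(f,'s1.png')
cv2.imwrite('pics/s1c.png',cv2.resize(f['image'][150:320,240:420],None,fx=3,fy=3)[...,::-1])
E
```

```text
[  0.4  -1.7 128.7] [0.    0.001 0.002] t 1.75 tcp [559.8  15.3 179.7] w 85.0 gf 0.0 F [-0.2 -0.9 -0.1]
```

View pics/s1c.png

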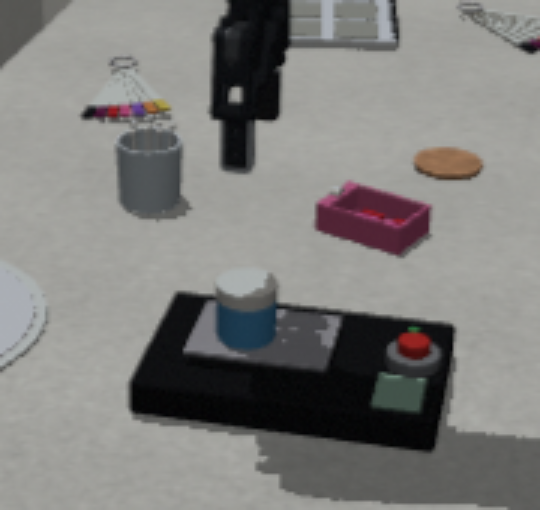

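The open gripper is above the jar (crop 240,160), and the jar is at (245,310). I'll descend and grip.

Emit:
{"api": "step_arm", "payload": {
  "moves": [
    [0,-1,40,0,0,0,85],
    [0,-1,80,0,0,0,85],
    [0,-1,110,0,0,0,85],
    [0,-1,128,0,0,0,85],
    [0,-1,128,0,0,0,70],
    [0,-1,128,0,0,0,50],
    [0,-1,128,0,0,0,35],
    [0,-1,128,0,0,0,35]
  ],
  "grip_force": 40
}}

```text
clock: 2.6
tcp_pos: [0.5612, 0.0151, 0.0539]
orientation: [3.141, 0.053, 0.004]
contact_force: [-1.1, -1.3, 4.7]
grip_width: 0.0435
gripper_force: 40.9
```

Emit:
{"api": "step_arm", "payload": {
  "moves": [
    [0,0,0,0,0,0,30],
    [0,0,0,0,0,0,30],
    [0,0,-30,0,0,0,30],
    [0,0,-70,0,0,0,30],
    [0,0,-80,0,0,0,30],
    [0,0,-80,0,0,0,30]
  ]
}}

```text
clock: 3.2
tcp_pos: [0.5615, 0.0158, 0.1346]
orientation: [-3.141, -0.054, -0.008]
contact_force: [-0.2, 0.5, -1.7]
grip_width: 0.0435
gripper_force: 41.1
```

```bash
python3 go.py 466 -411 110 2
```

```text
[-110.4  423.2   23.9] [-0.    -0.005 -0.   ] t 3.2 tcp [561.5  15.8 134.6] w 43.5 gf 41.1 F [-0.2  0.5 -1.7]
```

Emit:
{"api": "step_arm", "payload": {
  "moves": [
    [-109,423,24,0,0,0,30],
    [-109,423,24,0,0,0,30],
    [-109,423,24,0,0,0,30],
    [-109,423,24,0,0,0,30],
    [-109,423,24,0,0,0,30],
    [-109,423,24,0,0,0,30],
    [-109,423,24,0,0,0,30],
    [-109,423,24,0,0,0,30]
  ]
}}

```text
clock: 4.0
tcp_pos: [0.4722, -0.3756, 0.1085]
orientation: [-3.14, -0.055, 0.003]
contact_force: [0.8, -0.8, -0.6]
grip_width: 0.0439
gripper_force: 41.1
```

Emit:
{"api": "step_arm", "payload": {
  "moves": [
    [0,0,0,0,0,0,30],
    [0,0,0,0,0,0,30]
  ]
}}

```text
clock: 4.2
tcp_pos: [0.472, -0.3753, 0.1085]
orientation: [-3.14, -0.049, 0.004]
contact_force: [0.5, 0.3, -1.3]
grip_width: 0.0435
gripper_force: 41.2
```

```bash
python3 go.py 467.5 -411.5 110 2
cat > ch.py <<'E'
from m import *
f=grab('top'); hsv=cv2.cvtColor(f['image'],cv2.COLOR_RGB2HSV); H,S,V=[hsv[...,i].astype(int) for i in range(3)]
P=cloud(f); f2=grab('side')
cv2.imwrite('pics/c1.png',cv2.resize(f2['image'][120:260,330:450],None,fx=4,fy=4)[...,::-1])
m=(S>90)&(H<20)&(P[...,2]<.02)&(P[...,2]>-.01); print('coaster visible',rect(f,comp(m,(506,288),25),.006,0))
h2=cv2.cvtColor(f2['image'],cv2.COLOR_RGB2HSV).astype(int);P2=cloud(f2)
b=(h2[...,1]>90)&(h2[...,0]>90)&(h2[...,0]<118)
b[:100]=0
b=(b&(np.abs(P2[...,1]+.41)<.08)); q=P2[b]; print('jar blue',b.sum(),np.percentile(q,[5,50,95],axis=0))
E
python3 ch.py
```

```text
[-5.6 36.1 -1.6] [-0.001  0.002 -0.004] t 4.2 tcp [ 472.  -375.3  108.5] w 43.5 gf 41.2 F [ 0.5  0.3 -1.3]
coaster visible (array([ 490.8, -404.1]), array([13.3, 46.6]), -73.3)
jar blue 124 [[ 0.45305474 -0.36649425  0.09868844]
 [ 0.46403726 -0.35617244  0.1127053 ]
 [ 0.4923233  -0.33945651  0.27038759]]
```

View pics/c1.png

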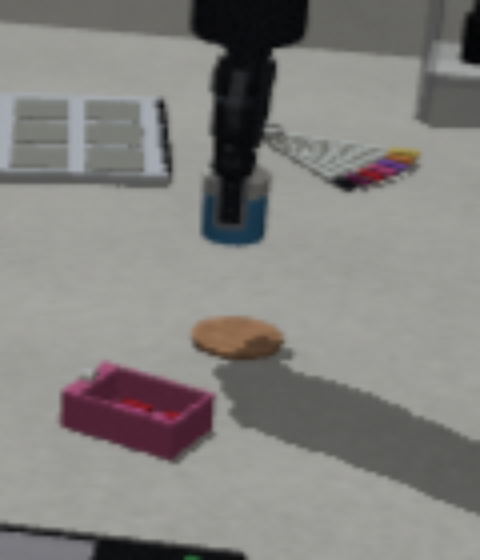

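The jar hangs upright in the fingers (crop 236,205), and the coaster (238,337) is clear below. I'll finish the traverse, then lower it.

Emit:
{"api": "step_arm", "payload": {
  "moves": [
    [-4,36,20,0,0,0,30],
    [-4,36,50,0,0,0,30],
    [-4,36,70,0,0,0,30],
    [-4,36,78,0,0,0,30],
    [-4,36,80,0,0,0,30]
  ]
}}

```text
clock: 4.8
tcp_pos: [0.4715, -0.4083, 0.0293]
orientation: [-3.139, -0.059, 0.002]
contact_force: [0.4, 0.4, -0.5]
grip_width: 0.0437
gripper_force: 41.3
```

```bash
python3 go.py 468.5 -411.5 18 2
```

```text
[-3.1  3.1 11.3] [-0.002  0.001  0.002] t 4.8 tcp [ 471.5 -408.3   29.3] w 43.7 gf 41.3 F [ 0.4  0.4 -0.5]
```

Emit:
{"api": "step_arm", "payload": {
  "moves": [
    [-3,3,4,0,0,0,30],
    [-3,3,7,0,0,0,30],
    [-3,3,9,0,0,0,30],
    [-3,3,10,0,0,0,30],
    [-3,3,11,0,0,0,30],
    [-3,3,12,0,0,0,30]
  ]
}}

```text
clock: 5.4
tcp_pos: [0.4684, -0.4136, 0.0184]
orientation: [3.141, 0.055, 0.001]
contact_force: [-0.5, 0.8, -1.4]
grip_width: 0.0439
gripper_force: 41.3
```

```bash
python3 go.py 468.5 -411.5 18 2
```

```text
[ 0.2 -2.1  0.4] [ 0. -0. -0.] t 5.4 tcp [ 468.4 -413.6   18.4] w 43.9 gf 41.3 F [-0.5  0.8 -1.4]
```

Emit:
{"api": "step_arm", "payload": {
  "moves": [
    [0,-2,1,0,0,0,30],
    [0,-2,1,0,0,0,30]
  ]
}}

```text
clock: 5.6
tcp_pos: [0.4684, -0.4127, 0.018]
orientation: [3.139, 0.054, 0.002]
contact_force: [0.5, -2.5, 3.9]
grip_width: 0.0436
gripper_force: 41.5
```

Emit:
{"api": "step_arm", "payload": {
  "moves": [
    [0,0,1,0,0,0,30],
    [0,0,1,0,0,0,30]
  ]
}}

```text
clock: 5.8
tcp_pos: [0.4684, -0.4128, 0.0179]
orientation: [3.139, 0.053, 0.002]
contact_force: [-3.3, -1.5, 11.6]
grip_width: 0.0435
gripper_force: 42.1
```

Contact is made. I'll release gradually and rise.

Emit:
{"api": "step_arm", "payload": {
  "moves": [
    [0,0,-1,0,0,0,48],
    [0,0,-1,0,0,0,60],
    [0,0,-1,0,0,0,85],
    [0,0,-1,0,0,0,85],
    [0,0,-1,0,0,0,85],
    [0,0,-40,0,0,0,85],
    [0,0,-80,0,0,0,85],
    [0,0,-100,0,0,0,85]
  ]
}}

```text
clock: 6.6
tcp_pos: [0.4694, -0.4125, 0.1195]
orientation: [3.139, 0.055, 0.005]
contact_force: [-0.5, -0.4, 0.0]
grip_width: 0.085
gripper_force: 0.0
```

```bash
python3 go.py 513 -255.5 118 -20.2
```

```text
[  49.  -155.4    1.2] [ 0.002 -0.004  0.387] t 6.6 tcp [ 469.4 -412.5  119.5] w 85.0 gf 0.0 F [-0.5 -0.4  0. ]
```

Emit:
{"api": "step_arm", "payload": {
  "moves": [
    [49,-155,1,0,0,0.387,85],
    [49,-155,1,0,0,0.387,85],
    [49,-155,1,0,0,0.387,85],
    [49,-155,1,0,0,0.387,85],
    [49,-155,1,0,0,0.387,85],
    [49,-155,1,0,0,0.387,85]
  ]
}}

```text
clock: 7.2
tcp_pos: [0.5113, -0.2562, 0.1152]
orientation: [3.092, -0.55, -0.0]
contact_force: [-0.4, -1.5, 0.5]
grip_width: 0.0849
gripper_force: 0.0
```

```bash
python3 - <<'E'
from m import *
f=grab('top');P=cloud(f);print('jar',rect(f,comp(P[...,2]>.035,(512,288),30)&(P[...,2]<.07),.05,0)); 
hsv=cv2.cvtColor(f['image'],cv2.COLOR_RGB2HSV)
f2=grab('side');cv2.imwrite('pics/c2.png',cv2.resize(f2['image'][120:260,310:450],None,fx=4,fy=4)[...,::-1])
E
python3 go.py 513 -255.5 3 -20.2
```

```text
[  1.3  -2.4 112.2] [ 0.001 -0.    -0.002] t 7.25 tcp [ 511.  -257.1  115.2] w 84.8 gf 0.0 F [-0.2  0.2  0.5]Traceback (most recent call last):
  File "<stdin>", line 2, in <module>
  File "m.py", line 5, in comp
    i=max(v,key=lambda i:s[i,4]); return l==i
ValueError: max() iterable argument is empty
```

Run:
```python
from m import *
f=grab('top');P=cloud(f);z=P[...,2]
m=(z>.035)&(z<.07)&(np.hypot(P[...,0]-.467,P[...,1]+.411)<.045);q=P[m];print(m.sum(),np.median(z[m]),(q.min(0)+q.max(0))/2,np.ptp(q,axis=0))
f2=grab('side');cv2.imwrite('pics/c2.png',cv2.resize(f2['image'][120:260,310:450],None,fx=4,fy=4)[...,::-1])
```

```text
return _methods._mean(a, axis=axis, dtype=dtype,
  ret = ret.dtype.type(ret / rcount)
Traceback (most recent call last):
ValueError: zero-size array to reduction operation minimum which has no identity
```

Run:
```python
from m import *
f2=grab('side');cv2.imwrite('pics/c2.png',cv2.resize(f2['image'][120:260,310:450],None,fx=4,fy=4)[...,::-1])
```

```text
(no output)
```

View pics/c2.png

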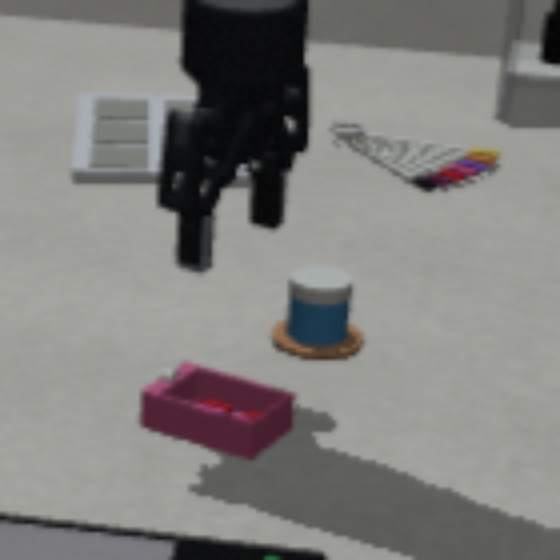

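The jar stands centred on the coaster (crop 320,310), with rim showing all round. Next is the pink tray.

Emit:
{"api": "step_arm", "payload": {
  "moves": [
    [1,-2,40,0,0,0,85],
    [1,-2,80,0,0,0,85],
    [1,-2,100,0,0,0,85],
    [1,-2,110,0,0,0,85],
    [1,-2,111,0,0,0,85],
    [1,-2,111,0,0,0,85]
  ]
}}

```text
clock: 7.95
tcp_pos: [0.5138, -0.2544, 0.005]
orientation: [3.092, -0.552, 0.002]
contact_force: [0.2, 0.3, -0.1]
grip_width: 0.0848
gripper_force: 0.0
```

```bash
python3 go.py 513 -255.5 3 -20.2
```

```text
[-0.3  1.3  2. ] [ 0.    -0.001 -0.001] t 7.95 tcp [ 513.8 -254.4    5. ] w 84.8 gf 0.0 F [ 0.2  0.3 -0.1]
```

Emit:
{"api": "step_arm", "payload": {
  "moves": [
    [0,1,2,0,0,0,70],
    [0,1,2,0,0,0,60],
    [0,1,2,0,0,0,50],
    [0,1,2,0,0,0,45],
    [0,1,2,0,0,0,45]
  ]
}}

```text
clock: 8.45
tcp_pos: [0.5136, -0.2549, 0.0034]
orientation: [3.092, -0.551, 0.003]
contact_force: [-1.7, 0.2, 6.7]
grip_width: 0.0551
gripper_force: 43.4
```

```bash
python3 go.py 513 -255.5 3 -20.2
```

```text
[-0.4  0.7  0.4] [ 0.    -0.002  0.   ] t 8.45 tcp [ 513.6 -254.9    3.4] w 55.1 gf 43.4 F [-1.7  0.2  6.7]
```

Emit:
{"api": "step_arm", "payload": {
  "moves": [
    [0,0,-20,0,0,0,45],
    [0,0,-60,0,0,0,45],
    [0,0,-100,0,0,0,45],
    [0,0,-110,0,0,0,45],
    [0,0,-110,0,0,0,45]
  ]
}}

```text
clock: 8.95
tcp_pos: [0.5142, -0.2548, 0.1143]
orientation: [3.092, -0.55, 0.006]
contact_force: [0.7, 0.0, -0.8]
grip_width: 0.0554
gripper_force: 42.9
```

```bash
python3 go.py 548 11.8 110 2.1
```

```text
[ -60.3 -261.9    4. ] [ 0.001 -0.004 -0.389] t 8.95 tcp [ 514.2 -254.8  114.3] w 55.4 gf 42.9 F [ 0.7  0.  -0.8]
```

Emit:
{"api": "step_arm", "payload": {
  "moves": [
    [-60,-262,4,0,0,-0.389,45],
    [-60,-262,4,0,0,-0.389,45],
    [-60,-262,4,0,0,-0.389,45],
    [-60,-262,4,0,0,-0.389,45],
    [-60,-262,4,0,0,-0.389,45],
    [-60,-262,4,0,0,-0.389,45],
    [-60,-262,4,0,0,-0.389,45],
    [-60,-262,4,0,0,-0.389,45]
  ]
}}

```text
clock: 9.75
tcp_pos: [0.5459, 0.0119, 0.1067]
orientation: [3.14, 0.059, -0.005]
contact_force: [-0.8, 0.1, -1.4]
grip_width: 0.0552
gripper_force: 42.9
```

```bash
python3 go.py 548 11.8 55 2.1;python3 - <<'E'
from m import *
f=grab('side');cv2.imwrite('pics/c3.png',cv2.resize(f['image'][150:320,260:420],None,fx=3.5,fy=3.5)[...,::-1])
E
```

```text
[ 2.3  0.1 51.7] [0.001 0.003 0.001] t 9.75 tcp [545.9  11.9 106.7] w 55.2 gf 42.9 F [-0.8  0.1 -1.4]
```

View pics/c3.png

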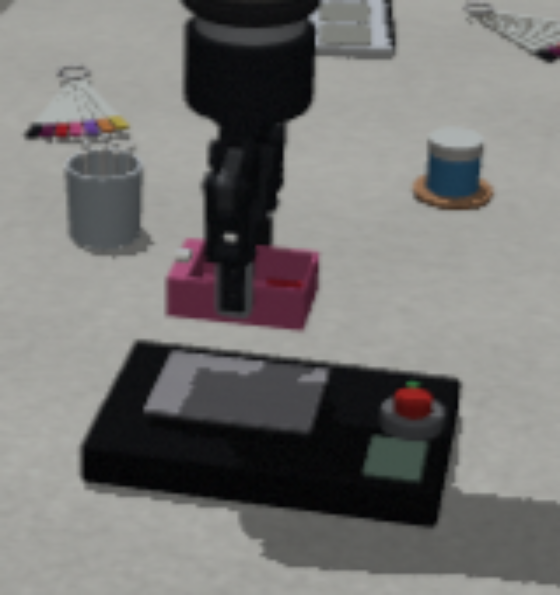

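The pink tray hangs level (crop 242,285), key towards the far end, with the pan (235,390) below it. Lowering now.

Emit:
{"api": "step_arm", "payload": {
  "moves": [
    [2,0,25,0,0,0,45],
    [2,0,45,0,0,0,45],
    [2,0,54,0,0,0,45],
    [2,0,57,0,0,0,45],
    [2,0,58,0,0,0,45],
    [2,0,58,0,0,0,45]
  ]
}}

```text
clock: 10.4
tcp_pos: [0.5496, 0.012, 0.0508]
orientation: [3.141, 0.057, 0.002]
contact_force: [0.9, -0.1, -1.0]
grip_width: 0.0554
gripper_force: 42.9
```

```bash
python3 go.py 548 11.8 45.4 2.1
```

```text
[-1.6  0.1  5.4] [ 0.    -0.001 -0.001] t 10.4 tcp [549.6  12.   50.8] w 55.4 gf 42.9 F [ 0.9 -0.1 -1. ]
```

Emit:
{"api": "step_arm", "payload": {
  "moves": [
    [-2,0,2,0,0,0,45],
    [-2,0,3,0,0,0,45],
    [-2,0,4,0,0,0,45],
    [-2,0,5,0,0,0,45],
    [-2,0,5,0,0,0,45]
  ]
}}

```text
clock: 10.9
tcp_pos: [0.5472, 0.0123, 0.0454]
orientation: [3.141, 0.058, 0.0]
contact_force: [0.1, -0.2, 0.3]
grip_width: 0.0551
gripper_force: 43.1
```

Emit:
{"api": "step_arm", "payload": {
  "moves": [
    [0,0,1,0,0,0,45],
    [0,0,1,0,0,0,45]
  ]
}}

```text
clock: 11.1
tcp_pos: [0.5472, 0.0123, 0.0454]
orientation: [3.141, 0.058, 0.0]
contact_force: [-4.7, -0.4, 12.2]
grip_width: 0.0548
gripper_force: 44.5
```

```bash
python3 go.py 548 11.8 45.4 2.1
```

```text
[ 0.8  0.5 -0. ] [ 0. -0.  0.] t 11.1 tcp [547.2  12.3  45.4] w 54.8 gf 44.5 F [-4.7 -0.4 12.2]
```

Touching. I'll release, rise, and go over to the lilac tray.

Emit:
{"api": "step_arm", "payload": {
  "moves": [
    [0,0,-1,0,0,0,60],
    [0,0,-1,0,0,0,72],
    [0,0,-1,0,0,0,85],
    [0,0,-1,0,0,0,85],
    [0,0,-1,0,0,0,85],
    [0,0,-40,0,0,0,85],
    [0,0,-80,0,0,0,85],
    [0,0,-85,0,0,0,85]
  ]
}}

```text
clock: 11.9
tcp_pos: [0.5502, 0.0126, 0.1337]
orientation: [-3.14, -0.057, -0.012]
contact_force: [-0.3, 0.3, 0.4]
grip_width: 0.0854
gripper_force: 0.0
```

```bash
python3 go.py 437.5 273 125 -0.6
```

```text
[-103.1 -264.3    8. ] [-0.001 -0.008  0.047] t 11.9 tcp [550.2  12.6 133.7] w 85.4 gf 0.0 F [-0.3  0.3  0.4]
```

Emit:
{"api": "step_arm", "payload": {
  "moves": [
    [-103,-264,8,0,0,0.047,85],
    [-103,-264,8,0,0,0.047,85],
    [-103,-264,8,0,0,0.047,85],
    [-103,-264,8,0,0,0.047,85],
    [-103,-264,8,0,0,0.047,85],
    [-103,-264,8,0,0,0.047,85],
    [-103,-264,8,0,0,0.047,85],
    [-103,-264,8,0,0,0.047,85]
  ]
}}

```text
clock: 12.7
tcp_pos: [0.4339, 0.2726, 0.1207]
orientation: [3.141, -0.013, -0.001]
contact_force: [0.3, -0.5, -0.2]
grip_width: 0.0848
gripper_force: 0.0
```

```bash
python3 go.py 437.5 273 3 -0.6;python3 - <<'E'
from m import *
f=grab('top');save(f,'t4.png');P=cloud(f);z=P[...,2];hsv=cv2.cvtColor(f['image'],cv2.COLOR_RGB2HSV).astype(int);H,S=hsv[...,0],hsv[...,1]
print('pink',rect(f,comp((S>90)&((H>150)|(H<8))&(z>.035),(311,250),25),.068,0))
print('pinkD',rect(f,comp((z>.06)&(z<.08),(311,250),25),.068,0))
print('scale',rect(f,comp(hsv[...,2]<60,(312,263),40),.03,0))
m=(z>.035)&(z<.07)&(np.hypot(P[...,0]-.467,P[...,1]+.411)<.045);print('jar',rect(f,m,.05,0),np.median(z[m]))
E
```

```text
[  3.7  -0.5 117.7] [0.001 0.001 0.002] t 12.7 tcp [433.9 272.6 120.7] w 84.8 gf 0.0 F [ 0.3 -0.5 -0.2]
pink (array([546.5,  12.3]), array([54.7, 82.6]), 2.1)
pinkD (array([547.2,  11.5]), array([55.9, 83.9]), 2.1)
scale (array([522.3,  11. ]), array([138.3, 219. ]), 2.2)
jar (array([ 468.2, -409.9]), array([43.3, 50.1]), 89.4) 0.05024117473419831
```

Pink is on the pan at (547,12) at 2.1°, square and centred. Now I'll grasp lilac.

Emit:
{"api": "step_arm", "payload": {
  "moves": [
    [3,0,40,0,0,0,85],
    [3,0,80,0,0,0,85],
    [3,0,105,0,0,0,85],
    [3,0,114,0,0,0,85],
    [3,0,115,0,0,0,85],
    [3,0,115,0,0,0,85]
  ]
}}

```text
clock: 13.35
tcp_pos: [0.4384, 0.272, 0.007]
orientation: [-3.141, 0.018, -0.002]
contact_force: [0.4, -0.5, 0.5]
grip_width: 0.0849
gripper_force: 0.0
```

```bash
python3 go.py 438 273 3 -0.6
```

```text
[-0.4 -1.   4. ] [-0.    -0.001 -0.001] t 13.35 tcp [438.4 272.    7. ] w 84.9 gf 0.0 F [ 0.4 -0.5  0.5]
```

Emit:
{"api": "step_arm", "payload": {
  "moves": [
    [0,-1,4,0,0,0,80],
    [0,-1,4,0,0,0,70],
    [0,-1,4,0,0,0,60],
    [0,-1,4,0,0,0,50],
    [0,-1,4,0,0,0,45],
    [0,-1,4,0,0,0,45]
  ]
}}

```text
clock: 13.95
tcp_pos: [0.4378, 0.2737, 0.0031]
orientation: [-3.141, 0.016, -0.002]
contact_force: [-0.3, 0.1, 5.3]
grip_width: 0.0551
gripper_force: 42.4
```

```bash
python3 go.py 438 273 3 -0.6
```

```text
[0.2 0.7 0.1] [-0.001 -0.001  0.   ] t 13.95 tcp [437.8 273.7   3.1] w 55.1 gf 42.4 F [-0.3  0.1  5.3]
```

Emit:
{"api": "step_arm", "payload": {
  "moves": [
    [0,0,-20,0,0,0,45],
    [0,0,-60,0,0,0,45],
    [0,0,-100,0,0,0,45],
    [0,0,-140,0,0,0,45],
    [0,0,-140,0,0,0,45]
  ]
}}

```text
clock: 14.45
tcp_pos: [0.4403, 0.2755, 0.1477]
orientation: [-3.136, 0.016, -0.013]
contact_force: [0.5, -0.3, -0.7]
grip_width: 0.0556
gripper_force: 43.0
```

```bash
python3 go.py 548 12 135 2.1
```

```text
[110.4 262.4  12.1] [-0.006 -0.008 -0.047] t 14.45 tcp [440.3 275.5 147.7] w 55.6 gf 43.0 F [ 0.5 -0.3 -0.7]
```

Emit:
{"api": "step_arm", "payload": {
  "moves": [
    [110,262,5,0,0,-0.047,45],
    [110,262,5,0,0,-0.047,45],
    [110,262,5,0,0,-0.047,45],
    [110,262,5,0,0,-0.047,45],
    [110,262,5,0,0,-0.047,45],
    [110,262,5,0,0,-0.047,45],
    [110,262,5,0,0,-0.047,45],
    [110,262,5,0,0,-0.047,45]
  ]
}}

```text
clock: 15.25
tcp_pos: [0.5443, 0.0094, 0.1365]
orientation: [3.141, 0.055, -0.002]
contact_force: [-0.2, 1.0, -1.1]
grip_width: 0.0551
gripper_force: 42.9
```

Emit:
{"api": "step_arm", "payload": {
  "moves": [
    [0,0,0,0,0,0,45],
    [0,0,0,0,0,0,45]
  ]
}}

```text
clock: 15.45
tcp_pos: [0.5442, 0.0119, 0.1371]
orientation: [-3.14, -0.062, 0.001]
contact_force: [-0.2, 0.2, -0.2]
grip_width: 0.0554
gripper_force: 42.9
```

```bash
python3 go.py 548 12 90 2.1;python3 - <<'E'
from m import *
f=grab('top');P=cloud(f);z=P[...,2];hsv=cv2.cvtColor(f['image'],cv2.COLOR_RGB2HSV).astype(int);H,S=hsv[...,0],hsv[...,1]
m=comp((S>90)&(H>110)&(H<150)&(z>.08),(311,250),40);print(m.sum(),np.median(z[m]),rect(f,m,.17,0))
y=(S>110)&(H>18)&(H<38)&(z>.08);print('yel',y.sum(),P[y].mean(0) if y.any() else 0)
f=grab('side');cv2.imwrite('pics/c4.png',cv2.resize(f['image'][150:320,260:420],None,fx=3.5,fy=3.5)[...,::-1])
E
```

```text
[ 3.8  0.1 47.1] [-0.001  0.     0.003] t 15.45 tcp [544.2  11.9 137.1] w 55.4 gf 42.9 F [-0.2  0.2 -0.2]Traceback (most recent call last):
  File "<stdin>", line 3, in <module>
  File "m.py", line 5, in comp
    i=max(v,key=lambda i:s[i,4]); return l==i
ValueError: max() iterable argument is empty
```

Emit:
{"api": "step_arm", "payload": {
  "moves": [
    [3,0,20,0,0,0,45],
    [3,0,40,0,0,0,45],
    [3,0,50,0,0,0,45],
    [3,0,53,0,0,0,45],
    [3,0,53,0,0,0,45]
  ]
}}

```text
clock: 16.0
tcp_pos: [0.5477, 0.0107, 0.0842]
orientation: [-3.141, -0.059, 0.001]
contact_force: [-0.6, -0.0, -0.7]
grip_width: 0.0552
gripper_force: 43.0
```

```bash
python3 go.py 546.7 12 71.4 2.1;python3 - <<'E'
from m import *
f=grab('side');cv2.imwrite('pics/c4.png',cv2.resize(f['image'][170:310,270:410],None,fx=4,fy=4)[...,::-1])
hsv=cv2.cvtColor(f['image'],cv2.COLOR_RGB2HSV).astype(int);H,S=hsv[...,0],hsv[...,1];P=cloud(f)
for n,m in(('pink',(S>90)&(H>150)&(H<176)),('lil',(S>90)&(H>110)&(H<150))):
    m&=np.hypot(P[...,0]-.547,P[...,1]-.04)<.06; m=m&(np.abs(P[...,1]-.04)<.02); q=P[m]; print(n,m.sum(),np.percentile(q,[1,50,99],axis=0).round(4).tolist())
E
```

```text
[-0.9 -1.4 12.8] [-0.     0.     0.001] t 16.0 tcp [547.7  10.7  84.2] w 55.2 gf 43.0 F [-0.6 -0.  -0.7]
pink 464 [[0.5067, 0.0217, 0.0423], [0.5487, 0.0396, 0.0571], [0.5889, 0.044, 0.07]]
lil 370 [[0.5061, 0.0218, 0.0812], [0.5373, 0.0378, 0.0963], [0.5871, 0.0484, 0.2476]]
```

View pics/c4.png

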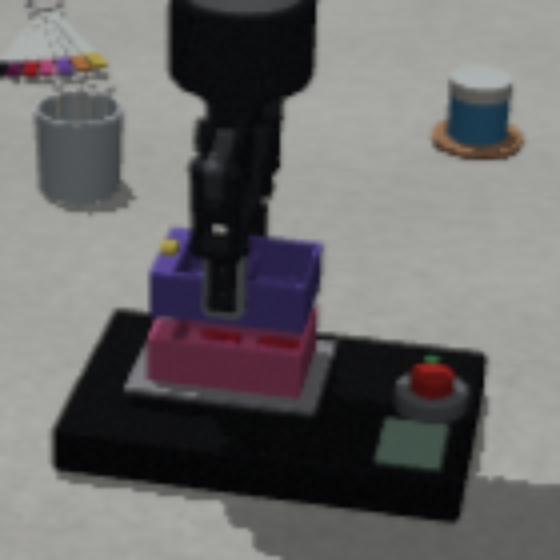

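Lilac (crop 235,285) hovers level just above pink (235,350), with the yellow key on the same end. The x edges agree to about 1 mm, so I'll lower with a small y correction.

Emit:
{"api": "step_arm", "payload": {
  "moves": [
    [0,-1,3,0,0,0,45],
    [0,-1,6,0,0,0,45],
    [0,-1,8,0,0,0,45],
    [0,-1,9,0,0,0,45],
    [0,-1,10,0,0,0,45]
  ]
}}

```text
clock: 16.55
tcp_pos: [0.5477, 0.0112, 0.0742]
orientation: [3.141, 0.058, -0.0]
contact_force: [-0.3, 0.4, -0.7]
grip_width: 0.0552
gripper_force: 43.0
```

```bash
python3 go.py 547.5 12.2 71.2 2.1
```

```text
[-0.2 -1.   3. ] [ 0.  0. -0.] t 16.55 tcp [547.7  11.2  74.2] w 55.2 gf 43.0 F [-0.3  0.4 -0.7]
```

Emit:
{"api": "step_arm", "payload": {
  "moves": [
    [0,-1,1,0,0,0,45],
    [0,-1,2,0,0,0,45],
    [0,-1,3,0,0,0,45],
    [0,-1,3,0,0,0,45]
  ]
}}

```text
clock: 16.95
tcp_pos: [0.5477, 0.0123, 0.0712]
orientation: [3.141, 0.058, 0.0]
contact_force: [0.4, 0.4, -0.4]
grip_width: 0.0552
gripper_force: 43.0
```

Emit:
{"api": "step_arm", "payload": {
  "moves": [
    [0,0,0.6,0,0,0,45],
    [0,0,0.6,0,0,0,45]
  ]
}}

```text
clock: 17.15
tcp_pos: [0.5477, 0.0123, 0.0711]
orientation: [3.141, 0.058, 0.0]
contact_force: [-1.8, -0.1, 4.2]
grip_width: 0.0551
gripper_force: 43.5
```

```bash
python3 go.py 547.5 12.2 71.2 2.1
```

```text
[-0.2  0.1 -0.1] [ 0. -0.  0.] t 17.15 tcp [547.7  12.3  71.1] w 55.1 gf 43.5 F [-1.8 -0.1  4.2]
```

Seated at the expected height. I'll release and go up.

Emit:
{"api": "step_arm", "payload": {
  "moves": [
    [0,0,0,0,0,0,60],
    [0,0,0,0,0,0,72],
    [0,0,0,0,0,0,85],
    [0,0,0,0,0,0,85],
    [0,0,0,0,0,0,85],
    [0,0,-40,0,0,0,85],
    [0,0,-80,0,0,0,85],
    [0,0,-80,0,0,0,85]
  ]
}}

```text
clock: 17.95
tcp_pos: [0.5513, 0.0127, 0.1558]
orientation: [-3.14, -0.057, -0.015]
contact_force: [0.5, 0.5, 1.3]
grip_width: 0.085
gripper_force: 0.0
```

```bash
python3 go.py 437.7 7.8 130 2.1
```

```text
[-114.     0.8   24.7] [-0.001 -0.009 -0.   ] t 17.95 tcp [551.3  12.7 155.8] w 85.0 gf 0.0 F [0.5 0.5 1.3]
```

Emit:
{"api": "step_arm", "payload": {
  "moves": [
    [-40,0,0,0,0,0,85],
    [-80,0,0,0,0,0,85],
    [-114,1,0,0,0,0,40],
    [-114,1,10,0,0,0,0],
    [-114,1,24,0,0,0,0],
    [-114,1,24,0,0,0,0],
    [-114,1,24,0,0,0,0],
    [-114,1,24,0,0,0,0]
  ]
}}

```text
clock: 18.75
tcp_pos: [0.4345, 0.0072, 0.1269]
orientation: [-3.141, -0.058, -0.001]
contact_force: [0.1, 0.5, -0.1]
grip_width: 0.0001
gripper_force: 0.0
```

```bash
python3 go.py 437.7 7.8 60 2.1
python3 - <<'E'
from m import *
f=grab('top');P=cloud(f);z=P[...,2];hsv=cv2.cvtColor(f['image'],cv2.COLOR_RGB2HSV).astype(int);H,S=hsv[...,0],hsv[...,1]
m=comp((S>90)&(H>110)&(H<150)&(z>.06),(311,250),40);print(m.sum(),rect(f,m,.094,0),np.percentile(z[m],[50,80,90]))
f=grab('side');cv2.imwrite('pics/c5.png',cv2.resize(f['image'][170:310,270:410],None,fx=4,fy=4)[...,::-1])
hsv=cv2.cvtColor(f['image'],cv2.COLOR_RGB2HSV).astype(int);H,S=hsv[...,0],hsv[...,1];P=cloud(f)
for n,m in(('pink',(S>90)&(H>150)&(H<176)),('lil',(S>90)&(H>110)&(H<150))):
    m&=np.hypot(P[...,0]-.547,P[...,1]-.04)<.06; m=m&(np.abs(P[...,1]-.04)<.02); q=P[m]; print(n,m.sum(),np.percentile(q,[1,50,99],axis=0).round(4).tolist())
E
```

```text
[ 3.2 -0.5 66.9] [-0.    -0.001  0.   ] t 18.75 tcp [434.5   7.2 126.9] w 0.1 gf 0.0 F [ 0.1  0.5 -0.1]
1132 (array([546.3,  11.9]), array([54.8, 82.8]), 2.1) [0.07220638 0.09242898 0.09447541]
pink 402 [[0.5068, 0.0299, 0.0423], [0.5461, 0.0398, 0.0551], [0.5883, 0.044, 0.0681]]
lil 482 [[0.5061, 0.0228, 0.0667], [0.5473, 0.0392, 0.0827], [0.5885, 0.0445, 0.0951]]
```

View pics/c5.png

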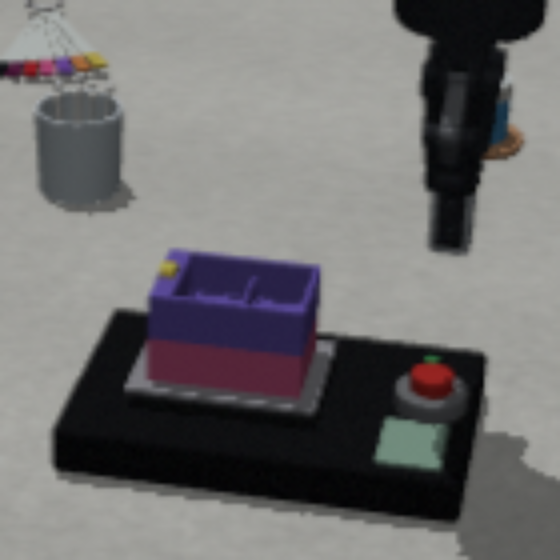

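The stack is flush and lined up (crop 235,320). The closed fingers are above the red button (433,378).

Emit:
{"api": "step_arm", "payload": {
  "moves": [
    [3,0,30,0,0,0,0],
    [3,0,55,0,0,0,0],
    [3,0,65,0,0,0,0],
    [3,0,67,0,0,0,0],
    [3,0,67,0,0,0,0]
  ]
}}

```text
clock: 19.35
tcp_pos: [0.4371, 0.0073, 0.06]
orientation: [-3.141, -0.058, -0.0]
contact_force: [0.0, -0.2, -0.1]
grip_width: 0.0002
gripper_force: 0.0
```

```bash
python3 go.py 437.7 7.8 46 2.1
```

```text
[ 0.6 -0.5 14. ] [-0. -0.  0.] t 19.35 tcp [437.1   7.3  60. ] w 0.2 gf 0.0 F [ 0.  -0.2 -0.1]
```

Emit:
{"api": "step_arm", "payload": {
  "moves": [
    [0,0,7,0,0,0,0],
    [0,0,10,0,0,0,0],
    [0,0,12,0,0,0,0],
    [0,0,13,0,0,0,0],
    [0,0,14,0,0,0,0],
    [0,0,14,0,0,0,0]
  ]
}}

```text
clock: 19.95
tcp_pos: [0.4377, 0.0073, 0.0461]
orientation: [-3.141, -0.058, -0.003]
contact_force: [2.5, -0.3, 4.6]
grip_width: -0.0001
gripper_force: 2.3
```

Emit:
{"api": "step_arm", "payload": {
  "moves": [
    [0,0,0.7,0,0,0,0],
    [0,0,0.7,0,0,0,0]
  ]
}}

```text
clock: 20.15
tcp_pos: [0.4377, 0.0072, 0.0459]
orientation: [3.141, 0.058, 0.003]
contact_force: [0.0, -0.3, 13.2]
grip_width: -0.0002
gripper_force: 6.6
```

Emit:
{"api": "step_arm", "payload": {
  "moves": [
    [0,0,-5,0,0,0,0],
    [0,0,-15,0,0,0,0],
    [0,0,-50,0,0,0,0],
    [0,0,-90,0,0,0,0],
    [0,0,-90,0,0,0,0],
    [0,0,-90,0,0,0,0]
  ]
}}

```text
clock: 20.75
tcp_pos: [0.4367, 0.0071, 0.1357]
orientation: [3.141, 0.057, 0.002]
contact_force: [0.1, 0.6, 0.1]
grip_width: -0.0001
gripper_force: 0.0
```

Run:
```python
from m import *
f=grab('top');P=cloud(f);z=P[...,2];hsv=cv2.cvtColor(f['image'],cv2.COLOR_RGB2HSV).astype(int);H,S=hsv[...,0],hsv[...,1]
m=comp((S>90)&(H>110)&(H<150)&(z>.06),(311,250),40);print('stack',rect(f,m,.094,0),np.percentile(z[m],90))
for n,c,zz in(('dish',(194,191),.024),('polish',(123,272),.076),('swabs',(438,170),.07)): print(n,rect(f,comp(z>.012,c,25),zz,0))
m=(z>.035)&(z<.07)&(np.hypot(P[...,0]-.467,P[...,1]+.411)<.045);print('jar',rect(f,m,.05,0))
o=r.get_obs();print(o['clock'],o['tcp_pos'],o['contact_force'])
```

```text
stack (array([546.3,  11.9]), array([54.8, 82.8]), 2.1) 0.09431089031397193
dish (array([684.4, 262.8]), array([51.4, 52.2]), 0.4)
polish (array([507.5, 389.6]), array([30., 48.]), 89.4)
swabs (array([ 713.8, -253.8]), array([58.3, 70.3]), -64.0)
jar (array([ 468.2, -410.8]), array([43.3, 48.2]), 89.4)
20.8 [0.43590454 0.00697429 0.13474383] [ 0.31493387 -1.32552804 -0.47376413]
```

The button bottomed out and was released, and everything is in place.

```bash
python3 -c "
from bench import r
print(r.hand_in())"
```

```text
the job is handed in; nothing more can be done
None
```

Job handed in at 20.8 s, verdict not shown: the jar is centred on the coaster, the pink and lilac trays are stacked flush and square on the pan, the zero button was pressed fully and let go (I didn't check that it came back up), and the bystanders measured unmoved.

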